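Pop open the ball box for the draw

TASK

The prize draw is about to start: open the larger of the two push-to-open boxes on the desk. Press its flush top door down at the metal dot until the spring catch lets go, then get out of its way so that it swings up, and leave it standing wide open. Keep the small box shut and leave the mug standing where it is.

Things in the scene. Friction and masses are not known exactly. Their poses are not given: they have to be found in the camera images.
- ballbox_door (a joint): Flush white top door of the larger grey box (180 x 180 x 110 mm high), 150 mm from hinge to free edge, 150 mm along the hinge. Rad: 0 latched, negative pressed in, 1.42 wide open. At the dot the catch lets go after 4 mm of press, about 5 N; hard stop at 7 mm. A spring then swings the door up as you withdraw, within 2 s; its edge rises to 150 mm over the box, moving towards the hinge.
- ballbox_press (a point): Centre of the dark metal dot (28 mm across) on that door's upper face, the place to press: half-way along the door, 30 mm from its free edge, 120 mm from the hinge, 110 mm above the desk while shut. Moves with the door. While shut its z axis points up, its y axis level towards the hinge, its x axis along the hinge.
- smallbox_door (a joint): The same kind of door (65 mm along the hinge, 150 mm across, with its own dot and catch) on the small grey box (95 x 180 mm, 110 mm high); must stay shut. Radians: 0 = latched shut.
- mug: White mug, 80 mm across, 90 mm high, standing upright on the desk; origin at the centre of its underside, z axis up.
Not all that is in view belongs to the job. Several things have the shape of the mug; the one meant has the colours described above.

How it is judged:
On the way:
1. the larger box's door is pressed in against its catch (value of joint ballbox_door below -0.02 rad).
At the end, for the whole second after the job is handed in: The larger box's door stands open by more than 1.1 rad (63 degrees) and is at rest; the small box's door is shut (below 0.05 rad); the mug stands upright (within 0.2 rad) less than 30 mm from where it was (value of joint ballbox_door above 1.1 rad and velocity of joint ballbox_door below 0.15 rad/s and value of joint smallbox_door below 0.05 rad and distance of mug from where it was at the start of the episode below 0.03 m and angle between mug's own z axis and vertical below 0.2 rad); the robot touches nothing.
It fails at once if the small box's door came open (value of joint smallbox_door above 0.1 rad).
It fails at once if the mug was knocked over (angle between mug's own z axis and vertical above 0.5 rad).
It also fails if it takes over 32 s, if anything falls off the work surface, if the arm or the gripper's body presses on something with over 40 N, if the wrist force passes 120 N, or if a joint passes its speed limit or range.

ROBOT

A 6-joint arm with a two-finger parallel gripper is mounted at the origin on the work surface. World frame = base frame: x ahead of the robot, y to its left, z up, the work surface at z = 0. Lengths are in m, angles in rad, forces in N, time in s.
With the tool pointing down it reaches from about 0.325 to 0.9 m from the base axis. Payload 3.5 kg.
Tool frame: the origin (TCP) lies on the centre line of the jaws, within the pads' length; the fingertips stand 8 mm ahead of it and the grasp point (between the pads) lies 11 mm behind it; z points along the fingers, y is the line along which they close (so a half turn about z gives the same grasp; the last joint's range is limited). The gripper opens to 85 mm and grips with 20 to 120 N. Pads are 22 mm wide; open, the fingers measure 114 mm over their backs; the gripper's body (76 mm by 85 mm) begins 54 mm behind the grasp point. The pads swing forward as they close: fully open they stand 13 mm farther back than shut.
Start: joints at [-1.449, 0.276, -0.026, 1.268, 0, 1.467], TCP at [0.139, -0.609, 0.239] pointing down, gripper open.
Joint ranges: [-3.12, 3.12], [-0.85, 1.88], [-1.08, 1.24], [-1.95, 2.15], [-1.57, 1.53], [-3.14, 3.14]. Speed limits (rad/s): [2.57, 2.57, 3.14, 3.14, 3.14, 3.14].

INTERFACE

Orientations are given as a rotation vector (axis times angle).
In Python, from workcell import bot gives the robot as it stands.
- The arm moves only by the tool carry_out, never from a script. Its argument "steps" is a list of rows, each a list of 7 numbers: the finger opening in cm, from 0 to 8.54, then the shift along the world's x, y, z in cm, then the turn, a rotation vector about the world's x, y, z in degrees. In form: [[fingers, x, y, z, rx, ry, rz], ...]. A call has 1 to 5 rows; each row shifts and turns the commanded pose from where the row before left it; what a row does not reach is not made up. A row lasts 1/12 s, in which the tool goes at most 41.7 mm and 7.16 degrees, less where a joint would pass 70% of its speed; a pose out of reach is approached as far as the arm can. A call is refused whole if a number of a shift passes 4.17 or a number of a turn 7.16, either way. A call with a gripper value outside its range is refused whole. The fingers move at their own pace and stop on an object; "force" is the grip in N (left out, the last holds). Time passes only in rows, so rows that do not move let the fingers close. It gives the time, the measured TCP pose, the force, the opening and the grip force at its end, in the units of the state.
- bot.state(): the state, without advancing time (a new reading comes with each control period).
- bot.camera(name): name is "side" or "top" or "wrist"; returns a dict with "color" (420x560x3 uint8, red, green, blue), "mtx" (3x3 intrinsics, pixels), "extrinsics" (4x4, takes a point from camera to world coordinates). Camera axes: x right, y down, z forward; pixel columns grow to the right and rows downward; lengths in m; the calibration is good to about 2 mm. A picture is of the moment at which its call begins. There is no depth.
- bot.close_job(): hands the job in; it is judged then, once.
The state is a dict: "time": time; "joints": joint angles; "joint_vel": joint speeds; "joint_torque": joint torques, N m; "ee_pos": TCP position; "tcp_rot": TCP orientation; "wrist_force": force on the tool from outside, world axes, zero at the start; "ft_torque": the same for the moment, N m; "grip_width": finger opening in m; "grip_force": force on a finger pad.
Only numpy, scipy, OpenCV 4.12 (cv2) and the standard library are available. Lean on these libraries where they do the work, as an engineer would, in place of code of your own. Each camera call takes 0.05 s, during which the arm holds its last target. There are 200 camera calls.

## Working session

There is one attempt and no reset: what is moved stays moved. The work goes in short steps, Python scripts to look and compute and a tool call to move; the robot and the scene stay as the last step left them, time stands still between calls to the robot, and variables do not carry over. Pictures are saved under pics/ and viewed, at most 10 in all, crops included, and the job is handed in when it is done.

Besides the shell and the picture viewer there is one more tool, called after "Call:" as name(argument=value, ...), one argument or row to a line, values as JSON. carry_out: Moves the arm, as the interface text tells. Its arguments: {"type":"object","properties":{"steps":{"type":"array"},"force":{"type":"number"}},"required":["steps"]}

```bash
mkdir -p pics
cat > h.py <<'E'
import numpy as np, cv2
from workcell import bot
def snap(n,f):
    c=bot.camera(n); cv2.imwrite('pics/'+f,c['color'][:,:,::-1]); np.savez('pics/'+f[:-4],m=c['mtx'],e=c['extrinsics']); return c
def px(f,u,v,z):
    d=np.load('pics/'+f+'.npz'); r=d['e'][:3,:3]@np.linalg.solve(d['m'],[u,v,1]); o=d['e'][:3,3]; return o+r*(z-o[2])/r[2]
E
python3 - <<'E'
from h import *
a=snap('top','top1.png');b=snap('side','side1.png')
print(a['extrinsics'],b['extrinsics'][:3,3],bot.state())
E
```

```text
[[-0.01538577 -0.99339161  0.11373821  0.51164336]
 [-0.99987901  0.01502519 -0.00402683  0.0229425 ]
 [ 0.00229128 -0.11378641 -0.99350259  1.12401434]
 [ 0.          0.          0.          1.        ]] [0.5561774  0.63698035 0.8379831 ] {'time': 0.1, 'joints': array([-1.44939835e+00,  2.77059850e-01, -2.77600383e-02,  1.26800455e+00,
       -9.68005662e-06,  1.46738319e+00]), 'joint_vel': array([ 0.00052095, -0.001769  ,  0.00300842, -0.00014564, -0.00183194,
        0.00114092]), 'joint_torque': array([ 6.49311005e-05, -4.46708786e+01,  2.96128500e+01,  8.50493729e-03,
       -1.18296989e-04, -6.46717240e-07]), 'ee_pos': array([ 0.13922086, -0.60857944,  0.23826202]), 'tcp_rot': array([-3.11975138e+00, -3.52161838e-01,  4.38236406e-05]), 'wrist_force': array([ 0.26351324,  0.2519179 , -0.43780804]), 'ft_torque': array([ 0.02023264, -0.05943024,  0.01394835]), 'grip_force': 0.0, 'grip_width': 0.08534586223305846}
```

View pics/top1.png

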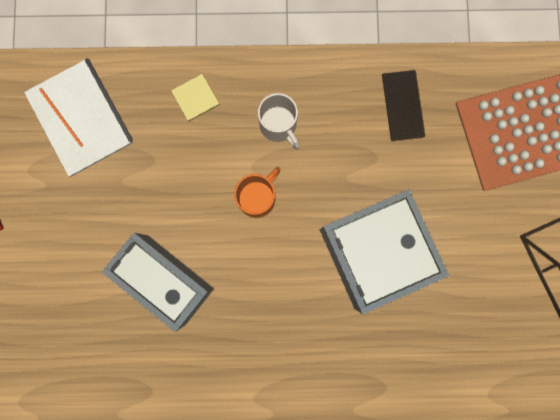

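View pics/side1.png

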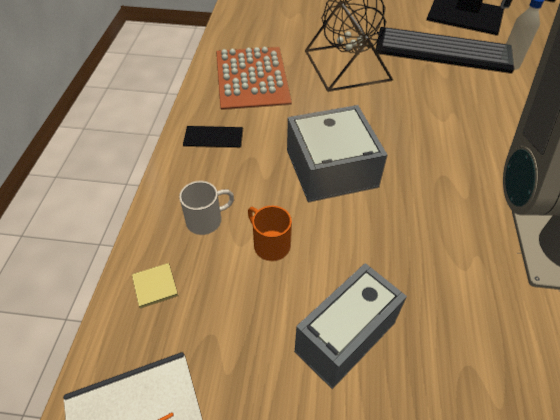

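The larger box's dot is at top-view pixel (408,242), with its hinges on the left at (340,243) and (360,291). The white mug is at (278,118) and the orange one is a decoy. A wire cage stands right of the box at about (525,237), so it has to be avoided.

Run:
```python
from h import *
for n,u,v,z in [('dot',408,242,.11),('hingeA',340,243,.11),('hingeB',360,291,.11),('freeA',408,197,.11),('freeB',440,268,.11),('mug',278,105,.09),('cageleg',522,237,0)]: print(n,px('top1',u,v,z).round(3))
print('side dot',px('side1',330,122,.11).round(3),'cage legs',px('side1',391,80,0).round(3),px('side1',332,88,0).round(3),px('side1',307,48,0).round(3))
# height of the cage top, seen in side camera over leg-centre
d=np.load('pics/side1.npz')
for z in (.1,.2,.3,.35,.4):print(z,px('side1',354,0,z).round(3),px('side1',354,40,z).round(3))
```

```text
dot [ 0.541 -0.222  0.11 ]
hingeA [ 0.541 -0.093  0.11 ]
hingeB [ 0.45  -0.128  0.11 ]
freeA [ 0.626 -0.225  0.11 ]
freeB [ 0.491 -0.28   0.11 ]
mug [0.817 0.021 0.09 ]
cageleg [ 0.551 -0.488  0.   ]
side dot [ 0.539 -0.22   0.11 ] cage legs [ 0.367 -0.563  0.   ] [ 0.54 -0.5   0.  ] [ 0.63  -0.697  0.   ]
0.1 [ 0.497 -0.83   0.1  ] [ 0.491 -0.597  0.1  ]
0.2 [ 0.505 -0.631  0.2  ] [ 0.5  -0.43  0.2 ]
0.3 [ 0.513 -0.432  0.3  ] [ 0.509 -0.263  0.3  ]
0.35 [ 0.517 -0.333  0.35 ] [ 0.513 -0.179  0.35 ]
0.4 [ 0.521 -0.234  0.4  ] [ 0.518 -0.096  0.4  ]
```

Call:
carry_out(
  steps=[
    [0, 2.8, 2.8, 0.5, 0, 0, 0],
    [0, 2.8, 2.8, 0.5, 0, 0, 0],
    [0, 2.8, 2.8, 0, 0, 0, 0],
    [0, 2.8, 2.8, 0, 0, 0, 0],
    [0, 2.8, 2.8, 0, 0, 0, 0],
  ],
)

```text
time: 0.52
ee_pos: [0.2801, -0.4676, 0.2489]
tcp_rot: [-3.121, -0.351, 0.0]
wrist_force: [0.3, -0.5, -0.2]
grip_width: 0.0257
grip_force: 0.0
```

Call:
carry_out(
  steps=[
    [0, 2.8, 2.8, 0, 0, 0, 0],
    [0, 2.8, 2.8, 0, 0, 0, 0],
    [0, 2.8, 2.8, 0, 0, 0, 0],
    [0, 2.8, 2.8, 0, 0, 0, 0],
    [0, 2.8, 2.8, 0, 0, 0, 0],
  ],
)

```text
time: 0.93
ee_pos: [0.4201, -0.3274, 0.249]
tcp_rot: [-3.121, -0.352, 0.001]
wrist_force: [0.8, -1.1, 0.5]
grip_width: 0.0002
grip_force: 0.0
```

Call:
carry_out(
  steps=[
    [0, 2.8, 2.8, 0, 0, 0, 0],
    [0, 2.8, 2.8, 0, 0, 0, 0],
    [0, 2.8, 2.0, 0, 0, 0, 0],
    [0, 2.8, 2.0, 0, 0, 0, 0],
    [0, 0, 0, 0, 0, 0, 0],
  ],
)

```text
time: 1.35
ee_pos: [0.5352, -0.2298, 0.2488]
tcp_rot: [-3.119, -0.361, -0.004]
wrist_force: [0.8, 0.5, -0.3]
grip_width: 0.0
grip_force: 0.0
```

Run:
```python
from h import *
snap('wrist','w1.png');snap('side','side2.png')
a=cv2.imread('pics/w1.png');b=cv2.imread('pics/side2.png')
cv2.imwrite('pics/v2.png',cv2.resize(np.hstack([a,b]),(800,300)))
print(bot.state()['ee_pos'])
```

```text
[ 0.53161194 -0.23221488  0.24858546]
```

View pics/v2.png

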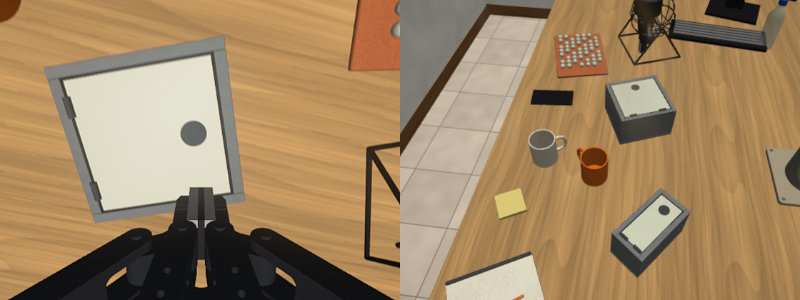

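The wrist view shows the dot at about (270,186) in full-size pixels. The fingers are short of it in the picture, partly from parallax. The side view shows the boxes and mug undisturbed and the gripper above the box.

Run:
```python
from h import *
print(px('w1',270,186,.11).round(4), px('w1',67*1.4*800/800,105*1.4,.11).round(4),px('w1',96*1.4,190*1.4,.11).round(4))
```

```text
[ 0.5411 -0.2199  0.11  ] [ 0.5402 -0.0882  0.11  ] [ 0.4507 -0.1278  0.11  ]
```

Call:
carry_out(
  steps=[
    [0, 0.9, 1.2, -3, 0, 0, 0],
    [0, 0, 0, -4, 0, 0, 0],
    [0, 0, 0, -3.5, 0, 0, 0],
    [0, 0, 0, -1.7, 0, 0, 0],
    [0, 0, 0, 0, 0, 0, 0],
  ],
)

```text
time: 1.87
ee_pos: [0.5349, -0.2201, 0.1218]
tcp_rot: [-3.116, -0.349, 0.015]
wrist_force: [-0.5, 1.3, -0.0]
grip_width: 0.0004
grip_force: 0.0
```

Call:
carry_out(
  steps=[
    [0, 0, 0, -0.4, 0, 0, 0],
    [0, 0, 0, -0.3, 0, 0, 0],
    [0, 0, 0, 0, 0, 0, 0],
  ],
)

```text
time: 2.12
ee_pos: [0.541, -0.2224, 0.1217]
tcp_rot: [3.12, 0.351, 0.003]
wrist_force: [0.3, -0.3, 0.2]
grip_width: -0.0002
grip_force: 0.0
```

Call:
carry_out(
  steps=[
    [0, 0, 0, -0.2, 0, 0, 0],
    [0, 0, 0, 0, 0, 0, 0],
    [0, 0, 0, 0, 0, 0, 0],
  ],
)

```text
time: 2.37
ee_pos: [0.5409, -0.2216, 0.1193]
tcp_rot: [3.121, 0.352, 0.002]
wrist_force: [-0.0, -0.1, 0.5]
grip_width: 0.0001
grip_force: 0.0
```

Call:
carry_out(
  steps=[
    [0, 0, 0, -0.2, 0, 0, 0],
    [0, 0, 0, 0, 0, 0, 0],
    [0, 0, 0, 0, 0, 0, 0],
  ],
)

```text
time: 2.62
ee_pos: [0.5411, -0.2216, 0.1172]
tcp_rot: [3.121, 0.352, 0.002]
wrist_force: [-0.5, -0.0, 3.7]
grip_width: -0.0002
grip_force: 1.9
```

Call:
carry_out(
  steps=[
    [0, 0, 0, -0.2, 0, 0, 0],
    [0, 0, 0, -0.1, 0, 0, 0],
    [0, 0, 0, 0, 0, 0, 0],
  ],
)

```text
time: 2.87
ee_pos: [0.541, -0.2216, 0.114]
tcp_rot: [3.121, 0.352, 0.002]
wrist_force: [-0.1, 0.3, 4.4]
grip_width: -0.0002
grip_force: 2.3
```

Call:
carry_out(
  steps=[
    [0, 0, 0, -0.2, 0, 0, 0],
    [0, 0, 0, 0, 0, 0, 0],
    [0, 0, 0, 0, 0, 0, 0],
  ],
)

```text
time: 3.12
ee_pos: [0.541, -0.2215, 0.1119]
tcp_rot: [3.121, 0.352, 0.002]
wrist_force: [-0.2, -0.5, 4.2]
grip_width: 0.0
grip_force: 2.3
```

Call:
carry_out(
  steps=[
    [0, 0.3, -0.8, 2.5, 0, 0, 0],
    [0, 1.2, -3.2, 2, 0, 0, 0],
    [0, 1.2, -3.2, 2, 0, 0, 0],
    [0, 1.2, -3.2, 2, 0, 0, 0],
    [0, 0.8, -2, 3, 0, 0, 0],
  ],
)

```text
time: 3.53
ee_pos: [0.5863, -0.3468, 0.2238]
tcp_rot: [-3.119, -0.35, 0.006]
wrist_force: [0.8, -0.4, -0.6]
grip_width: -0.0
grip_force: 0.0
```

Call:
carry_out(
  steps=[
    [0, 0, 0, 3, 0, 0, 0],
    [0, 0, 0, 3, 0, 0, 0],
    [0, 0, 0, 3, 0, 0, 0],
    [0, 0, 0, 0, 0, 0, 0],
    [0, 0, 0, 0, 0, 0, 0],
  ],
)

```text
time: 3.95
ee_pos: [0.5881, -0.3459, 0.3182]
tcp_rot: [3.119, 0.352, 0.004]
wrist_force: [0.2, -0.1, -0.5]
grip_width: 0.0
grip_force: 0.0
```

Call:
carry_out(
  steps=[
    [0, 0, 0, 0, 0, 0, 0],
    [0, 0, 0, 0, 0, 0, 0],
    [0, 0, 0, 0, 0, 0, 0],
    [0, 0, 0, 0, 0, 0, 0],
    [0, 0, 0, 0, 0, 0, 0],
  ],
)

```text
time: 4.37
ee_pos: [0.5869, -0.3449, 0.315]
tcp_rot: [-3.12, -0.352, 0.002]
wrist_force: [0.5, -0.2, 0.1]
grip_width: -0.0
grip_force: 0.0
```

Call:
carry_out(
  steps=[
    [0, 0, 0, 0, 0, 0, 0],
    [0, 0, 0, 0, 0, 0, 0],
    [0, 0, 0, 0, 0, 0, 0],
    [0, 0, 0, 0, 0, 0, 0],
    [0, 0, 0, 0, 0, 0, 0],
  ],
)

```text
time: 4.78
ee_pos: [0.5873, -0.3453, 0.3164]
tcp_rot: [3.122, 0.352, 0.0]
wrist_force: [0.1, 0.5, -0.4]
grip_width: -0.0
grip_force: 0.0
```

Call:
carry_out(
  steps=[
    [0, 0, 0, 0, 0, 0, 0],
    [0, 0, 0, 0, 0, 0, 0],
    [0, 0, 0, 0, 0, 0, 0],
    [0, 0, 0, 0, 0, 0, 0],
    [0, 0, 0, 0, 0, 0, 0],
  ],
)

```text
time: 5.2
ee_pos: [0.5873, -0.3453, 0.3163]
tcp_rot: [-3.122, -0.352, -0.0]
wrist_force: [0.5, -0.4, -0.2]
grip_width: 0.0003
grip_force: 0.0
```

Run:
```python
from h import *
snap('top','top3.png');snap('side','side3.png')
a=cv2.imread('pics/top3.png');b=cv2.imread('pics/side3.png')
cv2.imwrite('pics/v3.png',cv2.resize(np.hstack([a,b]),(800,300)))
```

```text
(no output)
```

View pics/v3.png

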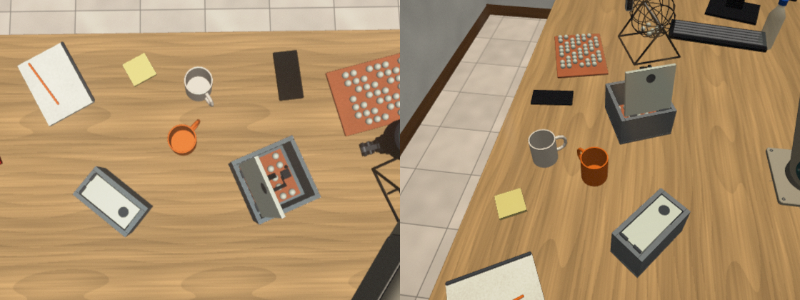

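The door stands up wide open in both views. Its free edge is near (361,221)–(396,301) in the full-size top image. The small box is shut and the mug hasn't moved. I'll let it settle, then check the angle.

Call:
carry_out(
  steps=[
    [0, 0, 0, 0, 0, 0, 0],
    [0, 0, 0, 0, 0, 0, 0],
    [0, 0, 0, 0, 0, 0, 0],
    [0, 0, 0, 0, 0, 0, 0],
    [0, 0, 0, 0, 0, 0, 0],
  ],
)

```text
time: 5.72
ee_pos: [0.5873, -0.3453, 0.3163]
tcp_rot: [-3.122, -0.352, 0.0]
wrist_force: [0.4, 0.1, -0.2]
grip_width: -0.0002
grip_force: 0.0
```

Call:
carry_out(
  steps=[
    [0, 0, 0, 0, 0, 0, 0],
    [0, 0, 0, 0, 0, 0, 0],
    [0, 0, 0, 0, 0, 0, 0],
    [0, 0, 0, 0, 0, 0, 0],
    [0, 0, 0, 0, 0, 0, 0],
  ],
)

```text
time: 6.13
ee_pos: [0.5873, -0.3453, 0.3163]
tcp_rot: [-3.122, -0.352, 0.0]
wrist_force: [-0.2, 1.0, -0.2]
grip_width: -0.0001
grip_force: 0.0
```

Run:
```python
from h import *
snap('top','top4.png')
a=cv2.imread('pics/top3.png');b=cv2.imread('pics/top4.png')
print('change since last',(cv2.absdiff(a,b)[180:320,300:460].max(2)>40).sum())
cv2.imwrite('pics/v4.png',cv2.resize(b[170:330,300:470],None,fx=3.5,fy=3.5))
```

```text
change since last 0
```

View pics/v4.png

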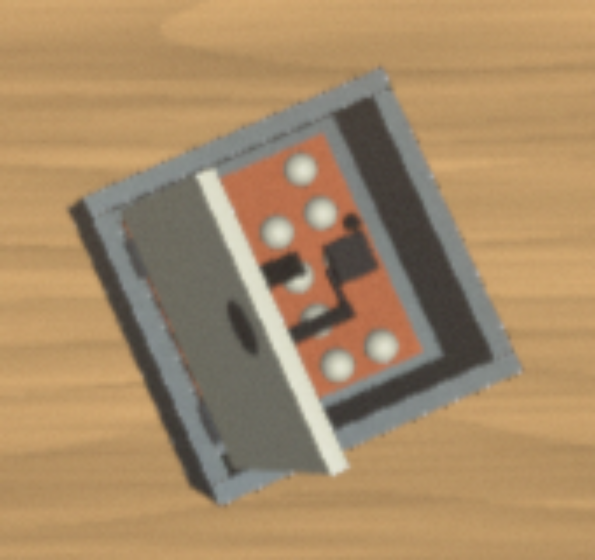

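The door is still, with its edge midpoint at about pixel (377,263). I'll work out the angle and hand in if it is wide enough.

Run:
```python
from h import *
from scipy.optimize import brentq
o=np.array([.36,-.933]);h=np.array([.498,-.109])
f=lambda t:(px('top4',377,263,.11+.15*np.sin(t))[:2]-h)@o-.15*np.cos(t)
t=brentq(f,.5,1.6);print(t)
if t>1.25: print(bot.close_job())
```

```text
1.3981583123800936
the job is handed in; nothing more can be done
None
```

The larger box's door is open at about 1.40 rad and at rest, the small box is shut, the mug looks unmoved, the arm is clear of everything, and the job is handed in (no verdict was returned).

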